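# Shut the chess-set drawer and swing its latch across

## Task

Lock up the chess drawer by pushing only: push the half-open drawer fully home, gently enough that the cups and pieces in it stay standing, and then push the steel latch arm round with a fingertip until it lies square across the front of the shut drawer. Do not grip or lift anything, leave the rook on the counter alone, and finish clear of everything.

Things in the scene. Friction and masses are not known exactly. Their poses are not given: they have to be found in the camera images.
- carcass: the lacquered pine drawer case, fixed to the counter: 200 deep, 320 wide, 100 high, its top solid; two thin wooden runners, 8 high, lie on the counter under the drawer and reach 110 out in front of the case. Origin on the counter (z = 0) under the middle of its front edge; its x axis points into the case, away from the robot, y to the left along the front, z up. It may stand turned by up to about 17 degrees.
- drawer (a joint): how far the drawer has been pushed in along the case's +x, m: 0 = half open, as it starts; 0.110 = fully home against its stop. It slides with about 1.5 N of friction (plus a little when moved faster), has no catch or spring and stays where it is left.
- drawer_face (a point): middle of the width of the drawer's flat pine front, on its outer face, 75 above the counter. The front is 320 wide, 16 thick, reaches from 4 to 100 above the counter and moves with the drawer; when home its outer face is 16 in front of the case's front edge. A brass knob, 24 across, its centre 40 above the counter, stands 23 out of the face straight below this point. Behind the front is an open tray with inner floor 18 above the counter, holding cups and pieces.
- latch (a joint): angle of the steel latch arm about its upright pivot, rad: 0 = lying square across the shut drawer's front, pointing along the case's +y, against its stop; grows anticlockwise seen from above as it opens, to 2.8; 1.57 = pointing along the case's -x, straight out from the front. Starts 1.65 to 2.6. Turning it takes about 0.1 N m and it stays where it is left.
- latch_pivot (a point): axis of the latch arm, at the height of the arm's top face (94 above the counter): fixed to the case, beside its right end, 26 in front of the front edge and 185 to the right (case -y) of the middle. Below it stands a post of 22 diameter; the arm's hub is 28 in diameter, 22 high.
- latch_tip (a point): far end of the latch arm, on its centre line and top face, 122 from the pivot. The arm is a straight flat steel bar 14 wide with a rounded end, 20 high, from 74 to 94 above the counter, with free space beneath. Shut, it lies 3 in front of the shut drawer's face and overlaps it by about 95.
- bishop: brass bishop, 60 high, foot 30 diameter, loose, standing in the drawer; origin at the centre of its foot. Bystander.
- knight: boxwood knight, about 55 high, foot 30 diameter, loose, standing in the drawer; origin at the centre of its foot. Bystander.
- bell: small chrome table bell, 40 high, 52 diameter, loose, standing in the drawer; origin at the centre of its foot. Bystander.
- rook: boxwood rook, 52 high, foot 32 diameter, standing loose on the counter near the left end of the drawer front; origin at the centre of its foot. Bystander.
- cup0: open red plastic captured-piece cup, 48 high, 52 across the rim, loose, standing in the drawer behind the pieces; origin at the centre of its foot. Bystander.
- cup1: open red plastic captured-piece cup, 48 high, 52 across the rim, loose, standing in the drawer behind the pieces; origin at the centre of its foot. Bystander.
- cup2: open red plastic captured-piece cup, 48 high, 52 across the rim, loose, standing in the drawer behind the pieces; origin at the centre of its foot. Bystander.
- cup3: open red plastic captured-piece cup, 48 high, 52 across the rim, loose, standing in the drawer behind the pieces; origin at the centre of its foot. Bystander.

How it is judged:
By the outcome, as a careful person would: the job done as asked, in the order asked, and still so for the second after the job is handed in, with the robot touching nothing.
It also fails if it takes over 54 s, if anything falls off the work surface, if the arm or the gripper's body presses on something with over 40 N, if the wrist force passes 120 N, or if a joint passes its speed limit or range.

## Robot

A 6-joint arm with a two-finger parallel gripper is mounted at the origin on the work surface. World frame = base frame: x ahead of the robot, y to its left, z up, the work surface at z = 0. Lengths are in m, angles in rad, forces in N, time in s.
With the tool pointing down it reaches from about 0.375 to 0.9 m from the base axis. Payload 3.1 kg.
Tool frame: the origin (TCP) lies on the centre line of the jaws, within the pads' length; the fingertips stand 8 mm ahead of it and the grasp point (between the pads) lies 11 mm behind it; y points along the fingers, z is the direction in which the jaws open and shut, and the axes are right-handed (so a half turn about y gives the same grasp; the last joint's range is limited). The gripper opens to 87 mm and grips with 3 to 60 N. Pads are 19 mm wide; open, the fingers measure 117 mm over their backs; the gripper's body (75 mm by 190 mm) begins 51 mm behind the grasp point.
Start: joints at [0.942, 0.527, 1.433, -0, 1.181, -0.178], TCP at [0.272, 0.563, 0.231] pointing down, gripper open.
Joint ranges: [-3.08, 3.08], [-0.75, 2.2], [0.22, 2.44], [-1.43, 4.57], [0, 2.65], [-2.85, 2.85]. Speed limits (rad/s): [2.79, 2.79, 3.14, 3.14, 3.14, 3.14].

## Interface

Orientations are given as a unit quaternion [x, y, z, w].
In Python, from bench import status, read_camera, order, silhouettes, place_of gives the robot as it stands.
- The arm moves only by the shell command python3 -m pendant 'ROWS' [OPENING] [FORCE]. ROWS is JSON, a list of rows, each a list of 2 entries, a list of its own where there are three numbers: the shift along the tool's x, y, z normalised to -1 to 1, where 1 is 10 cm, then the turn, a rotation vector about the tool's x, y, z normalised to -1 to 1, where 1 is 90 degrees. A call has 1 to 8 rows; each row is the pose to reach, as a shift and turn from the pose measured when the call began, along the tool's axes at that moment; what a row does not reach only later rows make up. A row lasts 1/10 s, in which the tool goes at most 50 mm and 8.59 degrees, less where a joint would pass 70% of its speed; a pose out of reach is approached as far as the arm can. A call with a number of a shift or a turn outside -1 to 1 is refused whole. A call with a gripper value outside its range is refused whole. OPENING is the opening, from -1 (shut) to 1 (fully open), so that 0 is half open, set as the call begins (- or left out, the last holds). The fingers move at their own pace and stop on an object; FORCE is the grip in N (left out, the last holds). Time passes only in rows, so rows that repeat a pose let the fingers close. It gives the time, the measured TCP pose, the force and the opening at its end, in the units of the state.
- status.state(): the state, without advancing time (a new reading comes with each control period).
- read_camera(name): name is "side" or "top"; returns a dict with "img" (400x640x3 uint8, red, green, blue), "fx", "fy", "cx", "cy" (pixels), "extrinsics" (4x4, takes a point from camera to world coordinates). Camera axes: x right, y up, looking along -z (the intrinsics and any distortion apply to the point x, -y, -z); pixel columns grow to the right and rows downward; lengths in m; the calibration is good to about 2 mm. A picture is of the moment at which its call begins. There is no depth.
- order.close_job(): hands the job in, once; it reports no verdict.
Trained networks look in a picture, given as the dict that the camera call returned (one of the last four; its "shot" number tells which), for a name from the list of things; names that differ only in an ending like _2 or _b are one class to them, and where a whole thing is asked for, a point or a joint stands for the part that bears it (a point fixed in the world has none). Each returns a list of dicts, best first, with "conf" (0 to 1); they miss things now and then, are a little off and sometimes report something else, mostly with a low value. They report only what shows in the picture. A call takes as long as a camera call.
- silhouettes(picture, target): "region" (400x640 bool, what is visible of it) and "point" ([row, column] in pixels, amid what is visible of it).
- place_of(picture, target): "point" ([row, column] in pixels: a listed point, or the origin of a listed thing).
The state is a dict: "t": time; "qpos": joint angles; "dq": joint speeds; "joint_torque": joint torques, N m; "position": TCP position; "tcp_rot": TCP orientation; "force": force on the tool from outside, world axes, zero at the start; "ft_torque": the same for the moment, N m; "gripper_width": finger opening in m.
Only numpy, scipy, OpenCV 4.12 (cv2) and the standard library are available. Lean on these libraries where they do the work, as an engineer would, in place of code of your own. Each camera call takes 0.05 s, during which the arm holds its last target. There are 200 camera calls.

## Working session

There is one attempt and no reset: what is moved stays moved. The work goes in short steps, Python scripts to look and compute and a shell command to move; the robot and the scene stay as the last step left them, time stands still between calls to the robot, and variables do not carry over. Pictures are saved under pics/ and viewed, about 8 in all and at most 12, crops included, and the job is handed in when it is done.

```bash
ls; mkdir -p pics; cat > h.py <<'E'
import numpy as np, cv2
from bench import status, read_camera, order, silhouettes, place_of
from scipy.spatial.transform import Rotation as R
def ray(p,rc):
    E=np.array(p["extrinsics"]);d=np.array([(rc[1]-p["cx"])/p["fx"],-(rc[0]-p["cy"])/p["fy"],-1.])
    return E[:3,3],E[:3,:3]@d
def onz(p,rc,z):
    o,d=ray(p,rc);return o+d*(z-o[2])/d[2]
def proj(p,X):
    E=np.array(p["extrinsics"]);c=E[:3,:3].T@(np.array(X)-E[:3,3])
    return [p["cy"]+p["fy"]*(-c[1])/(-c[2]),p["cx"]+p["fx"]*c[0]/(-c[2])]
def save(p,n): cv2.imwrite("pics/"+n,p["img"][:,:,::-1])
E
python3 - <<'E'
from h import *
np.set_printoptions(precision=4,suppress=True)
Z=dict(drawer_face=.075,latch_pivot=.094,latch_tip=.094,carcass=0,rook=0,bishop=.018,knight=.018,bell=.018,cup0=.018)
for c in("top","side"):
    p=read_camera(c);save(p,c+"0.png");print(c,p["fx"],p["extrinsics"],[k for k in p])
    for n,z in Z.items():
        for r in place_of(p,n)[:4 if n=="cup0" else 1]: print(n,round(r["conf"],2),r["point"],onz(p,r["point"],z))
s=status.state();print({k:np.round(v,3) for k,v in s.items()})
print(R.from_quat(s["tcp_rot"]).as_matrix())
E
```

```text
pics
top 393.1131965518069 [[ 0.0022  0.9987 -0.0502  0.551 ]
 [-0.9999  0.003   0.0155  0.1408]
 [ 0.0156  0.0501  0.9986  0.8344]
 [ 0.      0.      0.      1.    ]] ['img', 'fx', 'fy', 'cx', 'cy', 'extrinsics', 'shot']
drawer_face 0.86 [247.3, 296.2] [0.4882 0.1806 0.075 ]
latch_pivot 0.91 [218.4, 407.9] [ 0.5442 -0.0306  0.094 ]
latch_tip 0.69 [263.5, 451.5] [ 0.4598 -0.1121  0.094 ]
carcass 0.67 [182.9, 315.5] [0.6184 0.1443 0.    ]
rook 0.52 [204.5, 199.4] [0.5718 0.3894 0.    ]
bishop 0.57 [231.0, 347.2] [0.5172 0.0782 0.018 ]
knight 0.62 [212.7, 265.0] [0.5547 0.2485 0.018 ]
bell 0.83 [218.0, 303.7] [0.5439 0.1684 0.018 ]
cup0 0.89 [200.1, 359.6] [0.5814 0.0523 0.018 ]
cup0 0.85 [178.1, 269.7] [0.6266 0.2395 0.018 ]
cup0 0.61 [190.6, 325.7] [0.601  0.1229 0.018 ]
cup0 0.53 [185.3, 303.3] [0.6119 0.1696 0.018 ]
side 435.56453870911844 [[-0.9996  0.016  -0.0251  0.5377]
 [-0.0292 -0.6893  0.7238  0.703 ]
 [-0.0057  0.7243  0.6895  0.6249]
 [ 0.      0.      0.      1.    ]] ['img', 'fx', 'fy', 'cx', 'cy', 'extrinsics', 'shot']
drawer_face 0.98 [225.0, 365.8] [0.4843 0.177  0.07
[... 334 characters left out ...]
0.1] [0.5894 0.0577 0.018 ]
cup0 0.9 [278.1, 280.1] [0.6306 0.2519 0.018 ]
cup0 0.89 [243.4, 294.2] [0.6127 0.1726 0.018 ]
cup0 0.79 [222.1, 300.1] [0.6056 0.1178 0.018 ]
{'t': np.float64(1.0), 'qpos': array([ 0.941,  0.527,  1.433, -0.   ,  1.181, -0.179]), 'dq': array([-0.001,  0.   ,  0.001, -0.001, -0.   ,  0.   ]), 'joint_torque': array([ -0.001, -44.002, -17.699,   0.063,   0.051,  -0.   ]), 'position': array([0.272, 0.563, 0.231]), 'tcp_rot': array([-0.689,  0.158, -0.158,  0.689]), 'force': array([ 0.546,  0.131, -0.049]), 'ft_torque': array([-0.024, -0.033, -0.026]), 'gripper_width': np.float64(0.087)}
[[ 0.9001  0.      0.4357]
 [-0.4357  0.      0.9001]
 [ 0.     -1.      0.    ]]
```

View pics/top0.png

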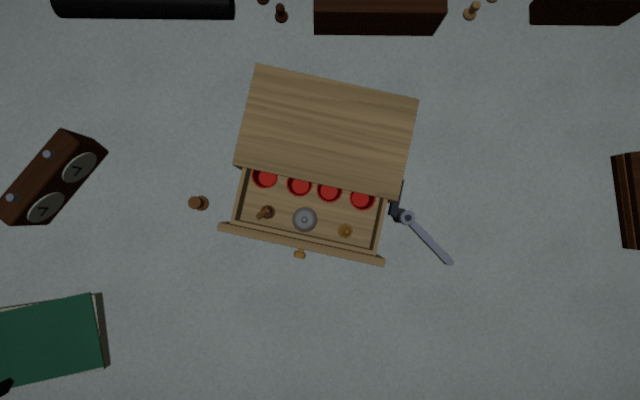

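View pics/side0.png

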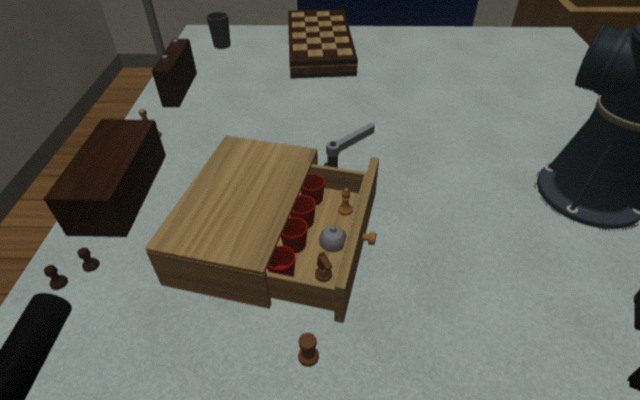

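Top view: drawer front runs (218,226)–(385,262), knob (300,254), latch hub (407,217) and tip (450,262), rook (198,203). The side view agrees. The case is turned by about −12.3° and the latch is at about 2.58 rad. I'll shut the fingers and travel to the front of the drawer.

```bash
python3 -m pendant '[[[0.4,0,-0.35],[0,-0.07,0]],[[0.8,0,-0.7],[0,-0.15,0]],[[1,0,-0.85],[0,-0.15,0]],[[1,0,-0.85],[0,-0.15,0]]]' -1 20
cat >> h.py <<'E'
th=-0.215
X=np.array([np.cos(th),np.sin(th),0]);Y=np.array([-X[1],X[0],0])
piv=np.array([.545,-.026,.094]); O=piv+.026*X+.185*Y; O[2]=0
def go(P,yaw=th):
    s=status.state();r=R.from_quat(s["tcp_rot"]);M=r.as_matrix()
    W=np.column_stack([[np.cos(yaw),np.sin(yaw),0],[0,0,-1],[-np.sin(yaw),np.cos(yaw),0]])
    # tool x=(cos,sin,0), y down, z = x cross y
    print("shift",np.round(M.T@(np.array(P)-s["position"])*10,3),"turn",np.round(R.from_matrix(M.T@W).as_rotvec()/(np.pi/2),3),"pos",np.round(s["position"],4),"F",np.round(s["force"],2),"w",round(s["gripper_width"],4),"t",s["t"])
def case(x,y,z): return O+x*X+y*Y+np.array([0,0,z])
E
python3 -c "
from h import *
print(O);go(case(-.126-.045,0,.15))"
```

```text
t: 1.4
position: [0.3264, 0.4393, 0.2306]
tcp_rot: [0.704, -0.077, 0.077, -0.702]
force: [-0.1, 0.4, 0.2]
gripper_width: 0.0627
[0.60987066 0.1491936  0.        ]
shift [ 1.688  0.811 -2.221] turn [ 0.001 -0.003  0.   ] pos [0.3264 0.4393 0.2306] F [-0.15  0.41  0.19] w 0.0627 t 1.4
```

```bash
python3 -m pendant '[[[0.3,0,-0.4],[0,0,0]],[[0.6,0.1,-0.8],[0,0,0]],[[0.8,0.3,-1],[0,0,0]],[[0.8,0.4,-1],[0,0,0]]]' >/dev/null
python3 -m pendant '[[[0.3,0,-0.4],[0,0,0]],[[0.6,0.1,-0.8],[0,0,0]],[[0.8,0.3,-1],[0,0,0]],[[0.8,0.4,-1],[0,0,0]]]' >/dev/null
python3 -c "
from h import *
go(case(-.126-.045,0,.072))"
```

```text
shift [ 0.046  0.775 -0.189] turn [ 0.001 -0.008  0.001] pos [0.4425 0.2053 0.1494] F [ 0.49  0.67 -0.02] w 0.0025 t 2.2
```

```bash
python3 -m pendant '[[[0,0.2,-0.19],[0,0,0]],[[0,0.5,-0.19],[0,-0.008,0]],[[0,0.77,-0.19],[0,-0.008,0]],[[0,0.77,-0.19],[0,-0.008,0]],[[0,0.77,-0.19],[0,-0.008,0]]]' >/dev/null
python3 -c "
from h import *
go(case(-.126-.0095,0,.072))
for c in('top','side'):
    p=read_camera(c);save(p,c+'1.png')
    for n in('drawer_face','latch_pivot','latch_tip'):
        r=place_of(p,n)
        if r: print(c,n,r[0]['conf'],onz(p,r[0]['point'],.075 if n=='drawer_face' else .094))
cv2.imwrite('pics/s1c.png',cv2.resize(p['img'][100:340,240:500,::-1],None,fx=2.5,fy=2.5))
"
```

```text
shift [ 0.408  0.004 -0.012] turn [0.001 0.001 0.   ] pos [0.4379 0.1879 0.0724] F [0.58 0.69 0.43] w 0.0007 t 2.7
top drawer_face 0.58 [0.4874909 0.1744745 0.075    ]
top latch_pivot 0.68 [ 0.54856901 -0.02782526  0.094     ]
top latch_tip 0.67 [ 0.45476858 -0.11185563  0.094     ]
side drawer_face 0.57 [0.48503362 0.16880448 0.075     ]
side latch_pivot 0.72 [ 0.54941897 -0.02849709  0.094     ]
side latch_tip 0.98 [ 0.46051259 -0.11685696  0.094     ]
```

View pics/s1c.png

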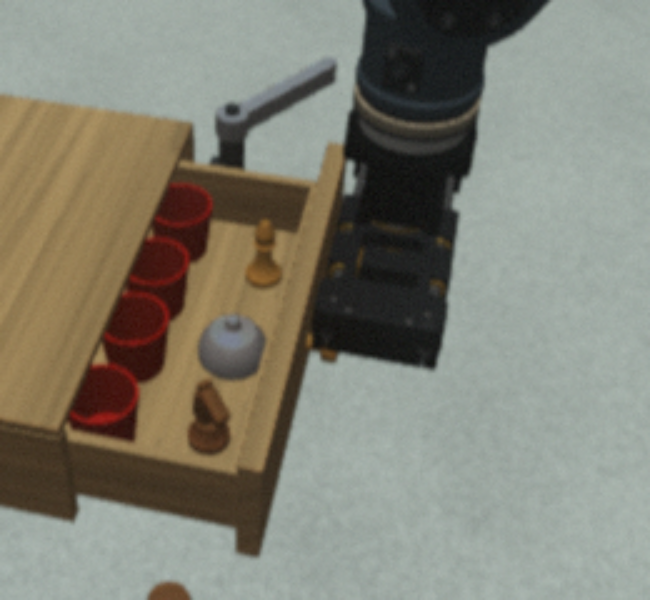

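Fingertips are shut in front of the face, over the knob, and everything is upright. Approach, then creep.

```bash
python3 -m pendant '[[[0.1,0,0],[0,0,0]],[[0.2,0,0],[0,0,0]],[[0.28,0,0],[0,0,0]],[[0.31,0,0],[0,0,0]],[[0.325,0,0],[0,0,0]],[[0.34,0,0],[0,0,0]],[[0.355,0,0],[0,0,0]],[[0.37,0,0],[0,0,0]]]'
python3 -m pendant '[[[0.012,0,0],[0,0,0]],[[0.024,0,0],[0,0,0]],[[0.036,0,0],[0,0,0]],[[0.048,0,0],[0,0,0]],[[0.06,0,0],[0,0,0]],[[0.075,0,0],[0,0,0]],[[0.09,0,0],[0,0,0]],[[0.11,0,0],[0,0,0]]]'
python3 -c "
from h import *
go(case(-.016-.0095,0,.072))"
```

```text
t: 3.9
position: [0.4745, 0.1789, 0.0733]
tcp_rot: [0.704, -0.075, 0.077, -0.702]
force: [-0.5, 0.0, -0.4]
gripper_width: 0.0006
t: 4.7
position: [0.4851, 0.1765, 0.0732]
tcp_rot: [0.704, -0.075, 0.076, -0.702]
force: [-1.6, 1.6, -0.5]
gripper_width: 0.0005
shift [ 1.022e+00  1.400e-02 -1.000e-03] turn [0.001 0.    0.001] pos [0.4851 0.1765 0.0732] F [-1.64  1.63 -0.52] w 0.0005 t 4.7
```

```bash
python3 -m pendant '[[[0.02,0,0],[0,0,0]],[[0.042,0,0],[0,0,0]],[[0.066,0,0],[0,0,0]],[[0.092,0,0],[0,0,0]],[[0.12,0,0],[0,0,0]],[[0.148,0,0],[0,0,0]],[[0.176,0,0],[0,0,0]],[[0.204,0,0],[0,0,0]]]'
python3 -m pendant '[[[0.03,0,0],[0,0,0]],[[0.06,0,0],[0,0,0]],[[0.09,0,0],[0,0,0]],[[0.12,0,0],[0,0,0]],[[0.15,0,0],[0,0,0]],[[0.18,0,0],[0,0,0]],[[0.21,0,0],[0,0,0]],[[0.24,0,0],[0,0,0]]]'
python3 -m pendant '[[[0.03,0,0],[0,0,0]],[[0.06,0,0],[0,0,0]],[[0.09,0,0],[0,0,0]],[[0.12,0,0],[0,0,0]],[[0.15,0,0],[0,0,0]],[[0.18,0,0],[0,0,0]],[[0.21,0,0],[0,0,0]],[[0.24,0,0],[0,0,0]]]'
python3 -c "
from h import *
go(case(-.016-.0095,0,.072))
p=read_camera('side');save(p,'side2.png')"
```

```text
t: 5.5
position: [0.5052, 0.1721, 0.0732]
tcp_rot: [0.704, -0.075, 0.076, -0.702]
force: [-1.1, 0.8, 0.2]
gripper_width: 0.0007
t: 6.3
position: [0.5289, 0.1669, 0.0732]
tcp_rot: [0.704, -0.075, 0.076, -0.702]
force: [-1.5, 1.3, -1.0]
gripper_width: 0.0006
t: 7.1
position: [0.5525, 0.1618, 0.0733]
tcp_rot: [0.704, -0.075, 0.076, -0.702]
force: [-1.7, 0.4, -0.3]
gripper_width: 0.0004
shift [ 0.332  0.013 -0.   ] turn [ 0.001 -0.     0.001] pos [0.5525 0.1618 0.0733] F [-1.66  0.44 -0.29] w 0.0004 t 7.1
```

View pics/side2.png

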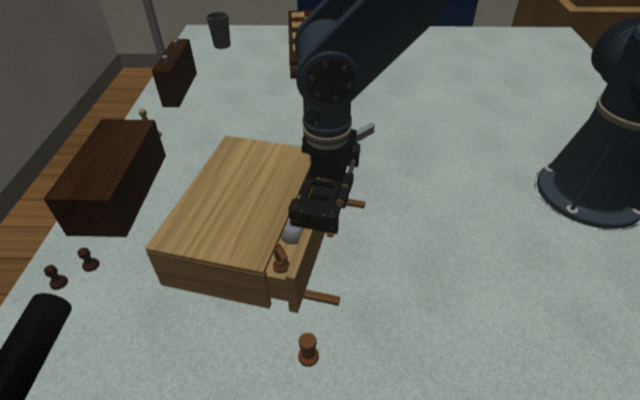

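The drawer is about two thirds in (front at column ~300), knight (281,260) and bell (293,232) upright, rook (308,348) untouched. I'll carry on, slowing toward the stop.

```bash
python3 -m pendant '[[[0.025,0,0],[0,0,0]],[[0.05,0,0],[0,0,0]],[[0.075,0,0],[0,0,0]],[[0.1,0,0],[0,0,0]],[[0.125,0,0],[0,0,0]],[[0.15,0,0],[0,0,0]],[[0.17,0,0],[0,0,0]],[[0.19,0,0],[0,0,0]]]'
python3 -m pendant '[[[0.015,0,0],[0,0,0]],[[0.03,0,0],[0,0,0]],[[0.042,0,0],[0,0,0]],[[0.054,0,0],[0,0,0]],[[0.066,0,0],[0,0,0]],[[0.076,0,0],[0,0,0]],[[0.086,0,0],[0,0,0]],[[0.096,0,0],[0,0,0]]]'
python3 -c "
from h import *
go(case(-.016-.0095,0,.072))"
```

```text
t: 7.95
position: [0.5721, 0.1575, 0.0734]
tcp_rot: [0.704, -0.075, 0.077, -0.702]
force: [-1.9, -0.2, 0.0]
gripper_width: 0.0005
t: 8.75
position: [0.5815, 0.1554, 0.0734]
tcp_rot: [0.704, -0.075, 0.077, -0.702]
force: [-1.2, 0.9, -0.8]
gripper_width: 0.0002
shift [ 0.035  0.014 -0.   ] turn [ 0.001 -0.     0.002] pos [0.5815 0.1554 0.0734] F [-1.17  0.87 -0.76] w 0.0002 t 8.75
```

```bash
python3 -m pendant '[[[0.01,0,0],[0,0,0]],[[0.02,0,0],[0,0,0]],[[0.03,0,0],[0,0,0]],[[0.04,0,0],[0,0,0]],[[0.05,0,0],[0,0,0]],[[0.06,0,0],[0,0,0]]]'
python3 -m pendant '[[[0.01,0,0],[0,0,0]],[[0.02,0,0],[0,0,0]],[[0.03,0,0],[0,0,0]],[[0.04,0,0],[0,0,0]],[[0.05,0,0],[0,0,0]]]'
```

```text
t: 9.35
position: [0.5849, 0.1546, 0.0734]
tcp_rot: [0.704, -0.077, 0.075, -0.702]
force: [-7.2, 2.8, 4.7]
gripper_width: 0.0003
t: 9.85
position: [0.5848, 0.1546, 0.0734]
tcp_rot: [0.704, -0.081, 0.071, -0.702]
force: [-12.0, 3.9, 9.9]
gripper_width: 0.0004
```

The drawer is against its stop: motion ceased at 12 N, exactly at the predicted home. I'll back off and lift.

```bash
python3 -m pendant '[[[-0.03,0,0],[0,0,0]],[[-0.1,0,0],[0,0,0]],[[-0.3,0,0],[0,0,0]],[[-0.55,0,0],[0,0,0]],[[-0.6,-0.3,0],[0,0,0]],[[-0.6,-0.7,0],[0,0,0]],[[-0.6,-1,0],[0,0,0]],[[-0.6,-1,0],[0,0,0]]]'
python3 -c "
from h import *
P={}
for c in('top','side'):
    p=read_camera(c);save(p,c+'3.png')
    for n in('drawer_face','latch_pivot','latch_tip','rook'):
        r=place_of(p,n)
        if r: P[c,n]=onz(p,r[0]['point'],{'d':.075,'l':.094,'r':0}[n[0]]);print(c,n,r[0]['conf'],P[c,n], (P[c,n]-O)@X,(P[c,n]-O)@Y)
    if (c,'latch_tip') in P:
        d=P[c,'latch_tip']-piv; print('a',np.arctan2(-d@X,d@Y),np.linalg.norm(d))
go(case(-.126,0,.17))
"
```

```text
t: 10.65
position: [0.5319, 0.1678, 0.1789]
tcp_rot: [0.703, -0.076, 0.076, -0.703]
force: [0.3, 0.4, 0.3]
gripper_width: 0.0006
top drawer_face 0.9 [0.59040123 0.15221283 0.075     ] -0.019665323189946186 -0.0012040389297023103
top latch_pivot 0.95 [ 0.54668551 -0.02818801  0.094     ] -0.023886487376216695 -0.1867780367886308
top latch_tip 0.67 [ 0.46241584 -0.1153656   0.094     ] -0.08761685509535619 -0.2899271961726865
top rook 0.75 [0.57392724 0.38287316 0.        ] -0.08497080836565055 0.22063098053887656
a 2.6106125347450524 0.12168135982353076
side drawer_face 0.75 [0.5936709  0.13808446 0.075     ] -0.013456680351784971 -0.014309546090605656
side latch_tip 0.51 [ 0.45756772 -0.11020217  0.094     ] -0.09345496041072188 -0.28591698328021564
side rook 0.58 [0.57695806 0.3841259  0.        ] -0.08227703566771431 0.2225014972248301
a 2.552376977439894 0.12138537473020129
shift [-0.413  0.039 -0.002] turn [ 0.003 -0.    -0.009] pos [0.5272 0.1674 0.1733] F [0.17 0.6  0.14] w 0.0004 t 11.15
```

View pics/top3.png

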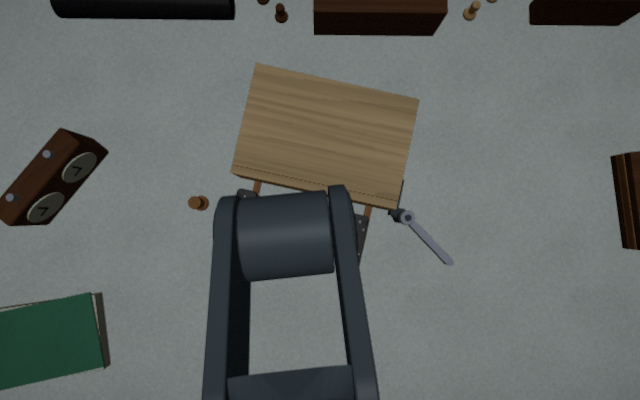

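Drawer flush: front line (233,175)–(400,208). Rook unmoved at (198,203), latch still about 2.58 rad. Next I'll compute the latch path.

```bash
cat >> h.py <<'E'
def fin(a,gap=0.,r=.092):
    d=np.array([-np.sin(a),np.cos(a)]);t=np.array([np.cos(a),np.sin(a)])  # case (x,y); t = closing direction
    h=9.5e-3*abs(t[0])+15e-3*abs(t[1])
    return np.array([-.026,-.186])+r*d-t*(.007+h+gap)
E
python3 -c "
from h import *
p=fin(2.58,.015);print(p,case(*p,0));go(case(*p,.17));go(case(*p,.074))
q=fin(2.7)
for a in np.arange(2.7,-.11,-.1): print(round(a,2),np.round((fin(a)-p)*10,3))
"
```

```text
[-0.04280524 -0.28412126] [ 0.50743441 -0.11925377  0.        ]
shift [ 0.42   0.039 -2.843] turn [ 0.003 -0.    -0.009] pos [0.5272 0.1674 0.1733] F [0.17 0.6  0.14] w 0.0004 t 11.15
shift [ 0.435  0.999 -2.839] turn [ 0.003 -0.    -0.009] pos [0.5272 0.1674 0.1733] F [0.17 0.6  0.14] w 0.0004 t 11.15
2.7 [-0.026  0.055]
2.6 [-0.11   0.075]
2.5 [-0.194  0.103]
2.4 [-0.275  0.14 ]
2.3 [-0.355  0.185]
2.2 [-0.43  0.24]
2.1 [-0.501  0.303]
2.0 [-0.566  0.375]
1.9 [-0.624  0.454]
1.8 [-0.674  0.541]
1.7 [-0.715  0.634]
1.6 [-0.745  0.732]
1.5 [-0.766  0.821]
1.4 [-0.778  0.907]
1.3 [-0.783  0.996]
1.2 [-0.778  1.087]
1.1 [-0.764  1.179]
1.0 [-0.74  1.27]
0.9 [-0.706  1.36 ]
0.8 [-0.662  1.447]
0.7 [-0.608  1.531]
0.6 [-0.544  1.609]
0.5 [-0.471  1.681]
0.4 [-0.389  1.745]
0.3 [-0.3  1.8]
0.2 [-0.204  1.845]
0.1 [-0.102  1.879]
-0.0 [0.003 1.901]
-0.1 [0.081 1.915]
```

```bash
python3 -m pendant '[[[0,0,-0.35],[0,0,0]],[[0.1,0,-0.75],[0,0,0]],[[0.15,0,-1],[0,0,0]],[[0.15,0,-1],[0,0,0]]]' >/dev/null
python3 -m pendant '[[[0,0,-0.35],[0,0,0]],[[0.1,0,-0.75],[0,0,0]],[[0.15,0,-1],[0,0,0]],[[0.15,0,-1],[0,0,0]]]'
python3 -c "
from h import *
go(case(*fin(2.58,.015),.17))"
```

```text
t: 11.95
position: [0.5143, -0.0393, 0.1734]
tcp_rot: [0.704, -0.084, 0.074, -0.701]
force: [1.0, 1.2, 0.7]
gripper_width: 0.0007
shift [ 0.11   0.037 -0.795] turn [ 0.003 -0.005 -0.009] pos [ 0.5143 -0.0393  0.1734] F [1.01 1.21 0.71] w 0.0007 t 11.95
```

```bash
python3 -m pendant '[[[0.05,0.03,-0.35],[0,0,-0.009]],[[0.11,0.03,-0.7],[0,-0.005,-0.009]],[[0.11,0.03,-0.8],[0,-0.005,-0.009]],[[0.11,0.03,-0.8],[0,-0.005,-0.009]],[[0.11,0.03,-0.8],[0,-0.005,-0.009]],[[0.11,0.03,-0.8],[0,-0.005,-0.009]]]'
python3 -c "
from h import *
go(case(*fin(2.58,.015),.074))
p=read_camera('side');cv2.imwrite('pics/side4.png',cv2.resize(p['img'][40:280,220:480,::-1],None,fx=2,fy=2))"
```

```text
t: 12.55
position: [0.5072, -0.118, 0.1707]
tcp_rot: [0.705, -0.076, 0.075, -0.701]
force: [0.2, 0.3, -1.1]
gripper_width: 0.0006
shift [ 0.005  0.967 -0.007] turn [ 0.003  0.001 -0.   ] pos [ 0.5072 -0.118   0.1707] F [ 0.22  0.28 -1.13] w 0.0006 t 12.55
```

View pics/side4.png

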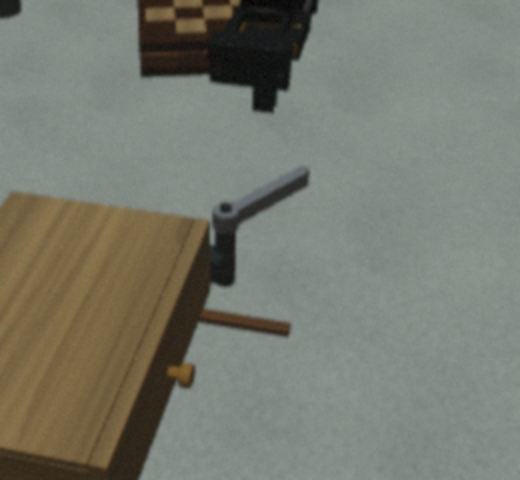

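The drawer is shut, knob at (182,373). The shut fingers hang behind the latch arm, clear of it. Descend.

```bash
python3 -m pendant '[[[0,0.2,0],[0,0,0]],[[0,0.4,0],[0,0,0]],[[0,0.6,0],[0,0,0]],[[0,0.8,0],[0,0,0]],[[0,0.96,0],[0,0,0]],[[0,0.96,0],[0,0,0]],[[0,0.96,0],[0,0,0]]]'
python3 -c "
from h import *
go(case(*fin(2.4),.074));go(case(*fin(2.0),.074));go(case(*fin(1.7),.074))"
```

```text
t: 13.3
position: [0.5072, -0.1179, 0.0747]
tcp_rot: [0.705, -0.075, 0.074, -0.701]
force: [0.9, -0.6, 0.4]
gripper_width: 0.0003
shift [-0.27   0.007  0.128] turn [ 0.003  0.002 -0.   ] pos [ 0.5072 -0.1179  0.0747] F [ 0.91 -0.56  0.37] w 0.0003 t 13.3
shift [-0.56   0.006  0.363] turn [ 0.003  0.002 -0.   ] pos [ 0.5072 -0.1179  0.0747] F [ 0.91 -0.56  0.37] w 0.0003 t 13.3
shift [-0.707  0.005  0.623] turn [ 0.003  0.002 -0.   ] pos [ 0.5072 -0.1179  0.0747] F [ 0.91 -0.56  0.37] w 0.0003 t 13.3
```

Offset from the table is about (+0.005, −0.012).

```bash
python3 -m pendant '[[[-0.02,0,0.06],[0,0,0]],[[-0.1,0,0.065],[0,0,0]],[[-0.19,0,0.09],[0,0,0]],[[-0.27,0,0.128],[0,0,0]],[[-0.35,0,0.173],[0,0,0]],[[-0.425,0,0.228],[0,0,0]],[[-0.495,0,0.29],[0,0,0]],[[-0.56,0,0.363],[0,0,0]]]'
python3 -c "
from h import *
for a in (1.9,1.7,1.5,1.3): go(case(*fin(a),.074))
p=read_camera('top');save(p,'top5.png')
r=place_of(p,'latch_tip')
if r: d=onz(p,r[0]['point'],.094)-case(-.026,-.186,.094);print(r[0]['conf'],np.arctan2(-d@X,d@Y),np.linalg.norm(d))"
```

```text
t: 14.1
position: [0.4596, -0.07, 0.0747]
tcp_rot: [0.705, -0.075, 0.074, -0.701]
force: [1.4, -0.5, -0.3]
gripper_width: 0.0008
shift [-0.051  0.006  0.076] turn [ 0.003  0.002 -0.   ] pos [ 0.4596 -0.07    0.0747] F [ 1.4  -0.46 -0.32] w 0.0008 t 14.1
shift [-0.141  0.005  0.255] turn [ 0.003  0.002 -0.   ] pos [ 0.4596 -0.07    0.0747] F [ 1.4  -0.46 -0.32] w 0.0008 t 14.1
shift [-0.192  0.005  0.442] turn [ 0.003  0.002 -0.   ] pos [ 0.4596 -0.07    0.0747] F [ 1.4  -0.46 -0.32] w 0.0008 t 14.1
shift [-0.208  0.004  0.618] turn [ 0.003  0.002 -0.   ] pos [ 0.4596 -0.07    0.0747] F [ 1.4  -0.46 -0.32] w 0.0008 t 14.1
0.93 2.0379775028304117 0.12347579265003049
```

The latch follows (2.04 rad measured against 2.0 planned). Continue round.

```bash
python3 -m pendant '[[[-0.051,0,0.076],[0,0,0]],[[-0.1,0,0.163],[0,0,0]],[[-0.14,0,0.255],[0,0,0]],[[-0.17,0,0.354],[0,0,0]],[[-0.19,0,0.442],[0,0,0]],[[-0.205,0,0.53],[0,0,0]],[[-0.208,0,0.618],[0,0,0]],[[-0.205,0,0.71],[0,0,0]]]'
python3 -c "
from h import *
for a in (1.1,.9,.7,.5): go(case(*fin(a),.074))
p=read_camera('top')
r=place_of(p,'latch_tip')
if r: d=onz(p,r[0]['point'],.094)-case(-.026,-.186,.094);print(r[0]['conf'],np.arctan2(-d@X,d@Y),np.linalg.norm(d))"
```

```text
t: 15.0
position: [0.453, 0.0055, 0.0742]
tcp_rot: [0.704, -0.076, 0.073, -0.702]
force: [0.3, -2.1, 0.0]
gripper_width: 0.0007
shift [0.034 0.002 0.076] turn [ 0.003  0.003 -0.003] pos [0.453  0.0055 0.0742] F [ 0.32 -2.12  0.02] w 0.0007 t 15.0
shift [0.093 0.001 0.257] turn [ 0.003  0.003 -0.003] pos [0.453  0.0055 0.0742] F [ 0.32 -2.12  0.02] w 0.0007 t 15.0
shift [ 0.192 -0.001  0.427] turn [ 0.003  0.003 -0.003] pos [0.453  0.0055 0.0742] F [ 0.32 -2.12  0.02] w 0.0007 t 15.0
shift [ 0.33  -0.002  0.576] turn [ 0.003  0.003 -0.003] pos [0.453  0.0055 0.0742] F [ 0.32 -2.12  0.02] w 0.0007 t 15.0
0.81 1.1807741096594346 0.12053781155269196
```

```bash
python3 -m pendant '[[[0.034,0,0.076],[0,0,0]],[[0.06,0,0.167],[0,0,0]],[[0.093,0,0.257],[0,0,0]],[[0.137,0,0.344],[0,0,0]],[[0.192,0,0.427],[0,0,0]],[[0.256,0,0.505],[0,0,0]],[[0.33,0,0.576],[0,0,0]],[[0.412,0,0.64],[0,0,0]]]'
python3 -c "
from h import *
for a in (.4,.3,.2,.1,0): go(case(*fin(a),.074))
p=read_camera('top')
r=place_of(p,'latch_tip')
if r: d=onz(p,r[0]['point'],.094)-case(-.026,-.186,.094);print(r[0]['conf'],np.arctan2(-d@X,d@Y),np.linalg.norm(d))"
```

```text
t: 15.9
position: [0.5071, 0.0606, 0.0737]
tcp_rot: [0.704, -0.076, 0.072, -0.702]
force: [-1.2, -1.3, 0.2]
gripper_width: 0.0007
shift [-0.002 -0.003 -0.012] turn [ 0.002  0.004 -0.003] pos [0.5071 0.0606 0.0737] F [-1.19 -1.31  0.2 ] w 0.0007 t 15.9
shift [ 0.088 -0.004  0.043] turn [ 0.002  0.004 -0.003] pos [0.5071 0.0606 0.0737] F [-1.19 -1.31  0.2 ] w 0.0007 t 15.9
shift [ 0.184 -0.004  0.087] turn [ 0.002  0.004 -0.003] pos [0.5071 0.0606 0.0737] F [-1.19 -1.31  0.2 ] w 0.0007 t 15.9
shift [ 0.286 -0.005  0.121] turn [ 0.002  0.004 -0.003] pos [0.5071 0.0606 0.0737] F [-1.19 -1.31  0.2 ] w 0.0007 t 15.9
shift [ 0.391 -0.006  0.143] turn [ 0.002  0.004 -0.003] pos [0.5071 0.0606 0.0737] F [-1.19 -1.31  0.2 ] w 0.0007 t 15.9
```

```bash
python3 -m pendant '[[[0.09,0,0.043],[0,0,0]],[[0.14,0,0.065],[0,0,0]],[[0.185,0,0.087],[0,0,0]],[[0.235,0,0.105],[0,0,0]],[[0.28,0,0.12],[0,0,0]],[[0.32,0,0.13],[0,0,0]],[[0.345,0,0.138],[0,0,0]],[[0.365,0,0.14],[0,0,0]]]'
python3 -m pendant '[[[0.01,0,0],[0,0,0]],[[0.02,0,0],[0,0,0]],[[0.03,0,0],[0,0,0]],[[0.04,0,0],[0,0,0]],[[0.05,0,0],[0,0,0]],[[0.06,0,0],[0,0,0]]]'
python3 -c "
from h import *
go(case(*fin(0),.074))"
```

```text
t: 16.8
position: [0.5475, 0.0667, 0.0737]
tcp_rot: [0.704, -0.075, 0.073, -0.702]
force: [-1.0, 0.1, 0.8]
gripper_width: 0.0008
t: 17.4
position: [0.5483, 0.0666, 0.0736]
tcp_rot: [0.704, -0.078, 0.069, -0.702]
force: [-10.9, 2.7, 10.1]
gripper_width: 0.0004
shift [-0.    -0.004 -0.002] turn [ 0.002  0.004 -0.008] pos [0.5483 0.0666 0.0736] F [-10.89   2.75  10.13] w 0.0004 t 17.4
```

The arm stopped exactly at the computed shut position with 11 N. Back off and lift clear.

```bash
python3 -m pendant '[[[-0.03,0,0],[0,0,0]],[[-0.1,0,0],[0,0,0]],[[-0.3,0,0],[0,0,0]],[[-0.6,0,0],[0,0,0]],[[-0.9,0,0],[0,0,0]],[[-0.9,-0.4,0],[0,0,0]],[[-0.9,-0.8,0],[0,0,0]],[[-0.9,-1,0],[0,0,0]]]'
python3 -m pendant '[[[0,-0.3,0.4],[0,0,0]],[[0,-0.6,0.8],[0,0,0]],[[0,-0.8,1],[0,0,0]],[[0,-0.8,1],[0,0,0]],[[0,-0.8,1],[0,0,0]],[[0,-0.8,1],[0,0,0]]]'
python3 -c "
from h import *
P={}
for c in('top','side'):
    p=read_camera(c);save(p,c+'6.png')
    for n in('drawer_face','latch_pivot','latch_tip','rook'):
        r=place_of(p,n)
        if r: q=onz(p,r[0]['point'],{'d':.075,'l':.094,'r':0}[n[0]]);print(c,n,round(r[0]['conf'],2),np.round([(q-O)@X,(q-O)@Y],4))
cv2.imwrite('pics/s6c.png',cv2.resize(p['img'][80:380,140:500,::-1],None,fx=2,fy=2))
print(status.state()['dq'])
"
```

```text
t: 18.2
position: [0.4636, 0.0853, 0.1776]
tcp_rot: [0.704, -0.076, 0.072, -0.703]
force: [0.6, 1.2, 0.7]
gripper_width: 0.0003
t: 18.8
position: [0.4838, 0.1823, 0.256]
tcp_rot: [0.704, -0.077, 0.071, -0.702]
force: [-0.3, -0.4, 0.1]
gripper_width: 0.0003
top drawer_face 0.66 [-0.0186  0.0004]
top latch_pivot 0.74 [-0.0234 -0.189 ]
top latch_tip 0.89 [-0.0202 -0.0673]
top rook 0.65 [-0.0872  0.2279]
side drawer_face 0.75 [-0.0228 -0.0112]
side latch_pivot 0.58 [-0.0294 -0.1881]
side latch_tip 0.94 [-0.0242 -0.0734]
side rook 0.85 [-0.0846  0.2183]
[ 3.21741850e-03 -3.56085351e-03 -7.11497355e-04 -7.20377426e-05
  1.94359989e-04 -1.92009406e-03]
```

View pics/s6c.png

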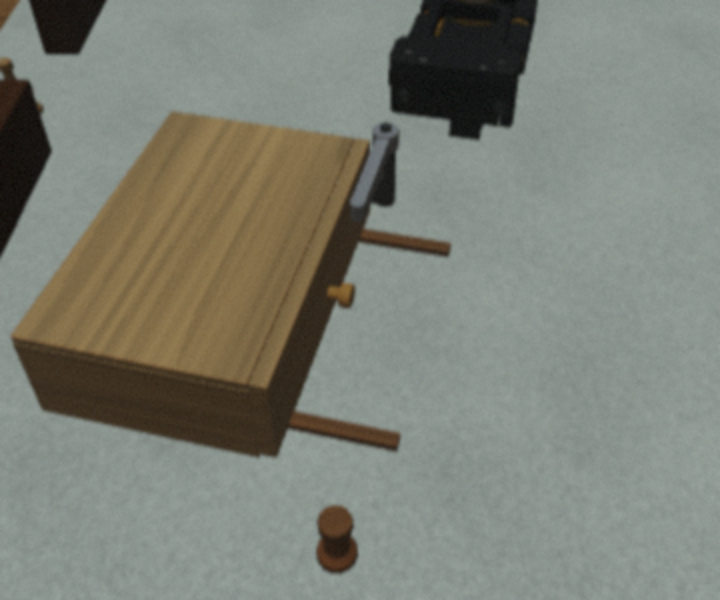

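View pics/top6.png

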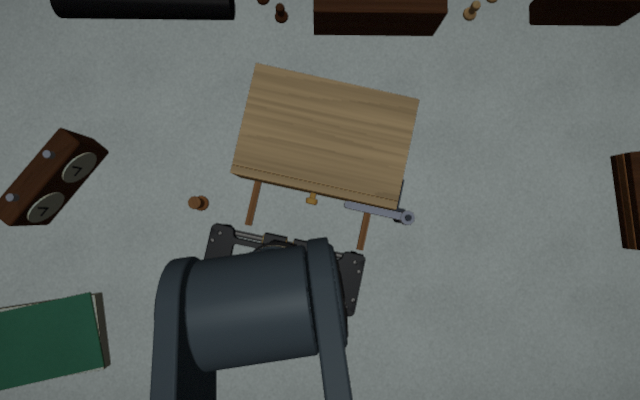

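The latch lies square across the front, from (347,205) to (408,217) in the top view. The drawer is flush, the rook is standing at (198,203), and the gripper is well clear. I'm handing in.

```bash
python3 -c "
from bench import order
print(order.close_job())"
```

```text
the job is handed in; nothing more can be done
None
```

The drawer is shut and the latch lies square across its front. I did both by pushing with closed fingertips and handed the job in at about 19 s.

- **Drawer:** I pushed it home at no more than about 30 mm/s, slowing to 10 mm/s near the end. It stopped exactly where the fully home position was predicted, with 12 N on the fingers.
- **Latch:** I pushed the arm round from about 2.58 rad. It stopped exactly at the computed angle 0, with 11 N on the fingers.
- **Last checks:** The final pictures show the drawer front flush, the latch square and the gripper well clear. The rook is still standing in the same place in the top picture.
- **Position readings:** The networks' final estimates matched the expected positions to within about 11 mm. The largest disagreements were 11 mm for the drawer face and 10 mm for the latch tip, both from the side camera. I relied on the two stops instead.
- **Not checked:** The shut drawer hides the cups and pieces. The knight and bell were upright when last seen, about two thirds of the way in. The cups and bishop were last seen before the push began. After that I only have the slow speed and the low force, about 2 N until the stop, to go on.

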